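# Clip the slide basket into the drip stand's snap hook

## Task

Hang the slide basket on the drip stand's snap hook: with the basket's own ring press the sprung gate in, pass the ring's top bar into the hook and let the gate snap shut over it. Then tug the basket upwards with about 8 N against the closed gate to prove that it has caught, lower it until it rests in the bottom of the hook and let go. Be gentle with the hook throughout (never press or pull on it with more than about 20 N), and leave the two small bottles next to it undisturbed.

Things in the scene. Friction and masses are not known exactly. Their poses are not given: they have to be found in the camera images.
- basket: Slide basket: steel wire basket (40 mm in x, 60 in y, 40 tall; glass slides in it end 48 mm up) with a tall closed rectangular steel ring fixed upright on top in its y-z plane. Origin: centre of underside, z up. 0.20 to 0.33 kg. Grip it from above across the ring's two legs, so that the fingers pass either side of the hook. A half turn about z is the same.
- ring_bar (a point): Centre of the ring's top bar: round, 6 mm thick, along the basket's y, 123 mm above the basket's underside. Axes as the basket's. The ring's opening under it is 46 mm wide and reaches down to the slides' tops, 75 mm below this point.
- ring_legs (a point): Point midway between the ring's two upright legs, 20 mm below the bar's centre. The legs are flat bars at y = +-25.5 mm (10 mm in x, 5 mm in y, 56 mm over their outer faces) from 79 to 5 mm below the bar's centre.
- stand: Drip stand, fixed: low grey tray base (x -57 to +98 mm, y +-55 mm, 16 mm high), 14 mm upright rod at x = +78 mm, 217 mm tall, and on a clamp on the rod a steel snap hook in the x-z plane (y = 0), mouth up. Origin: on the bench straight under the lowest point of the hook's bowl; x points from the hook's nose to the rod, z up.
- bowl (a point): NOMINAL bottom (inner surface) of the hook's bowl, 175 mm over the bench, axes as the stand's. The clamp is set by hand, so the whole hook sits up to 8 mm higher or lower than this and the nose and gate points; the amount is not measured: see or feel it. Hook bar 7 mm thick, underside 7 mm below bowl. Back of the hook: inner face at x = +20 mm. Clamp and arm end 32 mm above bowl.
- nose (a point): NOMINAL top of the hook's nose (same +-8 mm in height), 34.5 mm above the bowl: round tip of an upright 7 mm bar whose inner face is at stand x = -10 mm, outer face -17 mm. The ring comes in from the stand's -x side, its bar passing above the nose and its lower part under the hook.
- gate_hinge (a point): NOMINAL hinge of the gate (same +-8 mm), at stand x = +22.5 mm, 30 mm above the bowl. Gate: 6 mm round bar, level when shut, from here to its tip by the nose at x = -9 mm. A bar pressed straight down at stand x = -7 to 0 mm (best -4) slips past the tip 5 to 13 mm above the bowl; further in it jams on the gate.
- gate (a joint): The sprung gate's angle: 0 shut, grows as it is pressed down into the hook (rad, at most 1.2). Pressing it in at the tip takes from 3 N at first to some 8 N; it springs back when the bar has passed. It does not open upwards.
- dropper: small amber dropper bottle, 28 mm across, 65 mm tall; a bystander. Origin: centre of its underside.
- reagent: small amber jar, 36 mm across, 75 mm tall; a bystander. Origin: centre of its underside.

How it is judged:
On the way, in this order (a step that is already met when the one before it is completed fails the run):
1. the basket is lifted off the bench (height (world z) of basket above 0.03 m), for 0.1 s.
2. the basket's ring presses the gate in (value of joint gate above 0.4 rad and contact force between basket and stand above 1 N), for 0.02 s.
3. the gate has snapped shut with the ring's top bar inside the hook, under the gate (value of joint gate below 0.06 rad and x of ring_bar in the frame of stand between -0.012 and 0.022 m and y of ring_bar in the frame of stand between -0.018 and 0.018 m and height (world z) of ring_bar below 0.201 m), for 0.1 s.
4. the basket is tugged up against the shut gate with at least 4 N (value of joint gate below 0.06 rad and x of ring_bar in the frame of stand between -0.012 and 0.022 m and y of ring_bar in the frame of stand between -0.018 and 0.018 m and height (world z) of ring_bar between 0.1885 and 0.21 m and contact force between basket and stand above 4 N), for 0.1 s.
At the end, for the whole second after the job is handed in: The basket hangs free and at rest (under 30 mm/s), upright within 0.25 rad, from the stand's hook: the ring's top bar lies in the bottom of the hook (bar centre between the nose and the back, less than 188.5 mm above the bench), the gate is shut over it (under 0.06 rad), and the gripper has let go (value of joint gate below 0.06 rad and x of ring_bar in the frame of stand between -0.012 and 0.022 m and y of ring_bar in the frame of stand between -0.018 and 0.018 m and height (world z) of ring_bar below 0.1885 m and height (world z) of basket above 0.03 m and angle between basket's own z axis and vertical below 0.25 rad and linear speed of basket below 0.03 m/s and contact force between basket and stand above 0.8 N and contact force between basket and the fingers below 0.1 N); the robot touches nothing.
It fails at once if the basket or the gripper presses or pulls on the stand or its hook with more than 25 N (contact force between any of basket, the arm, the fingers and stand above 25 N).
It fails at once if a bystander is moved more than 20 mm or tipped (distance of any of dropper, reagent from where it was at the start of the episode above 0.02 m or angle between any of dropper, reagent's own z axis and vertical above 0.35 rad).
It also fails if it takes over 61 s, if anything falls off the work surface, if the arm or the gripper's body presses on something with over 40 N, if the wrist force passes 120 N, or if a joint passes its speed limit or range.

## Robot

A 7-joint arm with a two-finger parallel gripper is mounted at the origin on the work surface. World frame = base frame: x ahead of the robot, y to its left, z up, the work surface at z = 0. Lengths are in m, angles in rad, forces in N, time in s.
With the tool pointing down it reaches from about 0.425 to 0.875 m from the base axis. Payload 8.4 kg.
Tool frame: the origin (TCP) lies on the centre line of the jaws, within the pads' length; the fingertips stand 19 mm ahead of it and the grasp point (between the pads) is the TCP (env.finger_overhang is the distance from the TCP to the fingertips, in m); z points along the fingers, y is the line along which they close (so a half turn about z gives the same grasp; the last joint's range is limited). The gripper opens to 87 mm and grips with 3 to 60 N. Pads are 19 mm wide; open, the fingers measure 117 mm over their backs; the gripper's body (75 mm by 190 mm) begins 51 mm behind the grasp point.
Start: joints at [-1.208, 0.333, 0.04, 1.465, -0.013, 1.343, -0.059], TCP at [0.29, 0.582, 0.242] pointing down, gripper open.
Joint ranges: [-2.58, 2.58], [-0.38, 2.09], [-1.3, 1.39], [0.25, 2.4], [-1.5, 4.64], [0.08, 2.09], [-2.65, 2.65]. Speed limits (rad/s): [2.22, 2.22, 2.79, 2.79, 3.14, 3.14, 3.14].

## Interface

Orientations are given as [roll, pitch, yaw] about the fixed x, y, z axes, in that order (R = Rz(yaw) Ry(pitch) Rx(roll)).
In Python, from rig import env gives the robot as it stands.
- The arm moves only by the shell command python3 drive.py 'ROWS' [FORCE]. ROWS is one flat JSON list of numbers that holds 1 to 5 rows one after another, with no inner brackets; each row has 5 numbers: the opening from 0.0 (shut) to 1.0 (fully open), then dx, dy, dz in m, then a turn about the tool's z in rad; each row is the pose to reach, as a shift and turn from the pose commanded when the command began, along the tool's axes at that moment; what a row does not reach only later rows make up. A row lasts 1/10 s, in which the tool goes at most 0.05 m and 0.15 rad, less where a joint would pass 70% of its speed; a pose out of reach is approached as far as the arm can. The fingers move at their own pace and stop on an object; FORCE is the grip in N (left out, the last holds). Time passes only in rows, so rows that do not move let the fingers close. It prints the time, the measured TCP pose, the force, the opening and the grip force at its end. Input that does not fit is refused with a message, and nothing moves.
- env.observe(): the state, without advancing time (a new reading comes with each control period).
- env.snapshot(name): name is "side" or "top"; returns a dict with "color" (400x640x3 uint8, red, green, blue), "fx", "fy", "cx", "cy" (pixels), "eye" and "rotation" of the camera in the world. Camera axes: x right, y down, z forward; pixel columns grow to the right and rows downward; lengths in m; the calibration is good to about 2 mm. A picture is of the moment at which its call begins. There is no depth.
- env.close_job(): hands the job in; it is judged then, once.
The state is a dict: "time_s": time; "qpos": joint angles; "dq": joint speeds; "joint_efforts": joint torques, N m; "ee_pos": TCP position; "ee_rot": TCP orientation; "ft_force": force on the tool from outside, world axes, zero at the start; "torque": the same for the moment, N m; "opening": opening from 0.0 (shut) to 1.0 (fully open); "grip_force": force on a finger pad.
Only numpy, scipy, OpenCV 4.12 (cv2) and the standard library are available. Lean on these libraries where they do the work, as an engineer would, in place of code of your own. Each camera call takes 0.05 s, during which the arm holds its last target. There are 200 camera calls.

## Working session

There is one attempt and no reset: what is moved stays moved. The work goes in short steps, Python scripts to look and compute and a shell command to move; the robot and the scene stay as the last step left them, time stands still between calls to the robot, and variables do not carry over. Pictures are saved under pics/ and viewed, at most 10 in all, crops included, and the job is handed in when it is done.

```bash
ls; mkdir -p pics
python3 - <<'E'
from rig import env
import cv2
for n in("side","top"):
    s=env.snapshot(n); cv2.imwrite(f"pics/{n}0.png",s["color"][:,:,::-1])
    print(n,s["fx"],s["fy"],s["cx"],s["cy"],s["eye"],s["rotation"])
o=env.observe(); print(o["time_s"],o["ee_pos"],o["ee_rot"],o["ft_force"],o["opening"])
E
```

```text
drive.py
pics
rig.py
side 428.44438679832905 428.44438679832905 315.21296089023275 199.15027466277832 [ 0.2533016  -0.64791925  0.52220604] [-2.06191475 -0.01640177 -0.456813  ]
top 363.9512653953533 363.9512653953533 318.41104614501444 201.6497164568278 [0.43438413 0.01091224 0.86833153] [-2.93585838e+00 -2.17649205e-03 -1.67921936e+00]
0.1 [0.28945725 0.58154825 0.24073593] [-3.14013728e+00  1.07680399e-04  2.67982219e+00] [-0.02930734 -0.07322464  0.12504628] 1.000624786986298
```

View pics/side0.png

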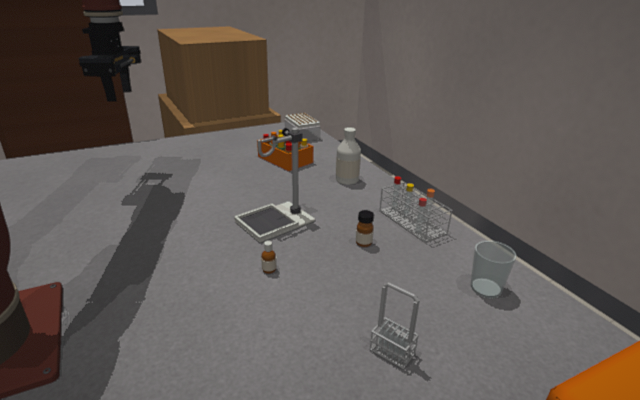

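View pics/top0.png

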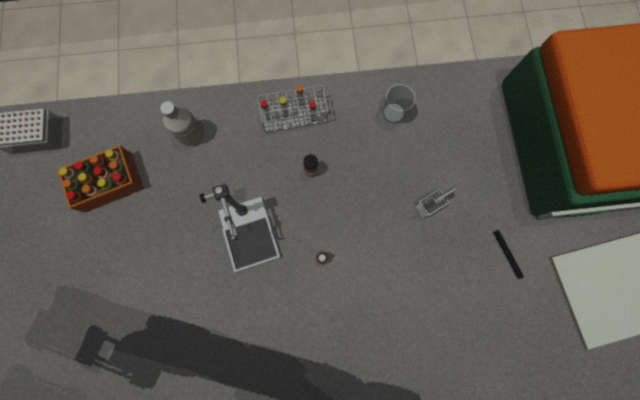

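The side view shows the stand with its tray at about (275,218) and hook at (285,140), the basket at (395,325), the dropper at (268,258) and the reagent jar at (365,228). In the top view the stand is at (245,230), the basket at (437,202), the dropper at (322,258) and the jar at (311,165). Next I'll enlarge crops of these.

```bash
cat > h.py <<'E'
import numpy as np, cv2
from scipy.spatial.transform import Rotation as Ro
from scipy.optimize import least_squares
CAM={"side":(428.444,315.213,199.150,[0.2533016,-0.64791925,0.52220604],[-2.06191475,-0.01640177,-0.456813]),
"top":(363.951,318.411,201.650,[0.43438413,0.01091224,0.86833153],[-2.93585838,-2.17649205e-03,-1.67921936])}
def proj(n,P):
    f,cx,cy,e,r=CAM[n]; c=(np.atleast_2d(P)-e)@Ro.from_euler("xyz",r).as_matrix()
    return np.c_[f*c[:,0]/c[:,2]+cx,f*c[:,1]/c[:,2]+cy]
def atz(n,u,v,z):
    f,cx,cy,e,r=CAM[n]; d=Ro.from_euler("xyz",r).as_matrix()@[(u-cx)/f,(v-cy)/f,1]
    return np.array(e)+d*(z-e[2])/d[2]
def tri(us,ut):
    return least_squares(lambda p:np.r_[proj("side",p)[0]-us,proj("top",p)[0]-ut],[.6,0,.1])
E
python3 - <<'E'
from h import *
a=cv2.imread("pics/side0.png");b=cv2.imread("pics/top0.png")
def c(i,x,y,w,h,k): return cv2.resize(i[y:y+h,x:x+w],None,fx=k,fy=k,interpolation=cv2.INTER_CUBIC)
# each 400x300
o=np.vstack([np.hstack([c(a,230,120,100,75,4),c(a,350,280,100,75,4)]),np.hstack([c(b,190,180,100,75+18,4)[:300+72],c(b,400,165,100,93,4)])])[:600]
cv2.imwrite("pics/c1.png",o)
print(atz("side",395,345,0),atz("top",437,202,.02),atz("side",275,218,0.016),atz("top",250,240,.016))
E
```

```text
[ 0.59069387 -0.26773791  0.        ] [ 0.5788897  -0.29086597  0.02      ] [0.55303581 0.15356622 0.016     ] [0.537129   0.15888396 0.016     ]
```

View pics/c1.png

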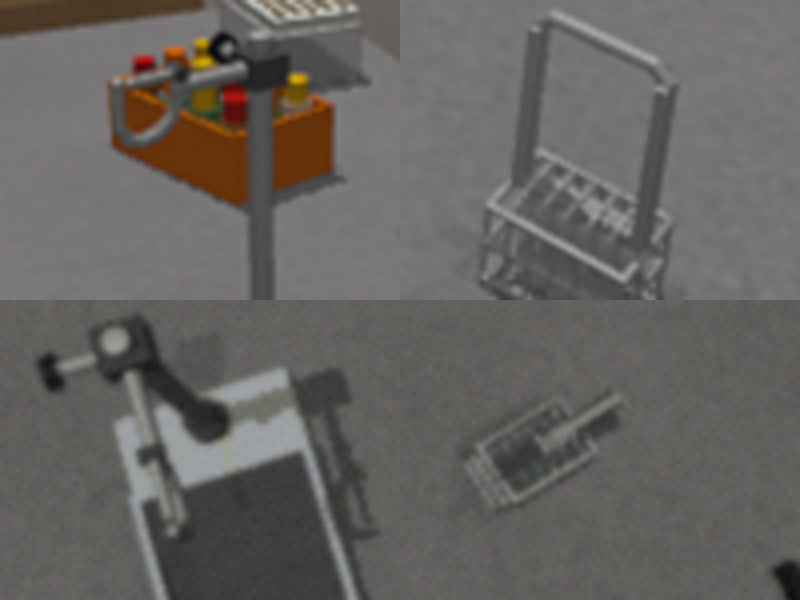

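The crop shows, in full-image pixels, the hook nose top at side (259,140) and top (233.7,236.7). The ring's bar runs from side (388,284) to (415.5,298). I'll fit both poses from these and the tray and rim corners.

Run:
```python
from h import *
S=lambda u,v:("side",230+(u+.5)/4-.5,120+(v+.5)/4-.5)
T=lambda u,v:("top",190+(u+.5)/4-.5,180+(v-300+.5)/4-.5)
B=lambda u,v:("side",350+(u-400+.5)/4-.5,280+(v+.5)/4-.5)
C=lambda u,v:("top",400+(u-400+.5)/4-.5,165+(v-300+.5)/4-.5)
def fit(obs,x0,hk):
    def res(p):
        r=[]
        for (n,u,v),L,h in obs:
            L=np.array(L)/1000; c,s=np.cos(p[2]),np.sin(p[2])
            P=[p[0]+c*L[0]-s*L[1],p[1]+s*L[0]+c*L[1],L[2]+(p[3]*h if hk else 0)]
            r+=list(proj(n,P)[0]-[u,v])
        return np.array(r)
    f=least_squares(res,x0,loss="soft_l1"); print(np.round(f.x,4)); print(np.round(res(f.x).reshape(-1,2),1).tolist())
st=[(("side",236,219),(-57,55,16),0),(("side",267,238),(-57,-55,14),0),(("side",314,219),(98,-55,14),0),
(("top",236,270),(-57,55,14),0),(("top",279,258.5),(-57,-55,14),0),(T(115,420),(98,55,16),0),(T(290,370),(98,-55,16),0),
(S(117,78),(-13.5,0,209.5),1),(T(174,530),(-13.5,0,209.5),1),(S(142,147),(0,0,168),1),(S(260,33),(78,0,217),0)]
fit(st,[.56,.15,.28,0],1)
bk=[(B(538,25),(0,25.5,118),0),(B(667,88),(0,-25.5,118),0),(B(608,44),(0,0,123),0),
(B(487,203),(-20,30,40),0),(B(632,279),(-20,-30,40),0),(B(668,220),(20,-30,40),0),(B(540,152),(20,30,40),0),
(C(478,445),(-20,30,40),0) if 0 else (C(475,445),(20,30,40),0) if 0 else (C(620,398),(0,-27,122),0),(C(515,499),(-20,30,40),0),(C(557,398),(20,-30,40),0),(C(598,450),(-20,-30,40),0),(C(476,440),(20,30,40),0)]
fit(bk,[.58,-.28,.4],0); 
print(atz("side",268,270,0),atz("side",365,243,0),atz("top",322,258,.065),atz("top",311,160,.075))
```

```text
[0.5354 0.156  0.2044 0.0033]
[[-2.3, -2.2], [-8.4, 0.7], [1.8, -2.1], [-0.8, 1.6], [1.9, -1.7], [-0.5, -1.1], [0.1, -2.4], [-0.5, -0.0], [0.7, -0.2], [-0.3, -0.1], [-0.0, 0.9]]
[ 0.5784 -0.277   0.4367]
[[0.7, -0.6], [0.2, -1.1], [-0.9, -0.6], [-0.7, 0.6], [-1.6, 1.4], [2.1, 0.1], [-0.4, -1.0], [1.9, -2.5], [-0.2, 0.6], [0.6, -1.6], [0.3, -0.4], [-0.2, 0.8]]
[ 0.47660412 -0.00226081  0.        ] [ 0.70119802 -0.0017809   0.        ] [ 0.47501346 -0.00315474  0.065     ] [ 0.69709042 -0.00241496  0.075     ]
```

```bash
cat > tgt.py <<'E'
# usage: tgt.py x y z yaw  -> shift in tool axes from the measured pose
import sys, numpy as np
from scipy.spatial.transform import Rotation as Ro
from rig import env
o=env.observe(); t=np.array(sys.argv[1:4],float); R=Ro.from_euler("xyz",o["ee_rot"])
d=R.inv().apply(t-o["ee_pos"]); dy=(float(sys.argv[4])-o["ee_rot"][2]+np.pi)%(2*np.pi)-np.pi
print("t",round(o["time_s"],2),"pos",np.round(o["ee_pos"],4),"rpy",np.round(o["ee_rot"],3),"q",np.round(o["qpos"],2),"ft",np.round(o["ft_force"],1),"open",round(o["opening"],3),"grip",np.round(o["grip_force"],1))
print("shift",np.round(d,4),"turn",round(-dy,3))
E
python3 drive.py '[1, -0.032, -0.032, 0, 0, 1, -0.064, -0.064, 0, 0, 1, -0.096, -0.096, 0, 0, 1, -0.128, -0.128, 0, 0, 1, -0.16, -0.16, 0, 0]'
python3 tgt.py 0.578 -0.277 0.21 0.4367
```

```text
time_s: 0.6
ee_pos: [0.3618, 0.3654, 0.2412]
ee_rot: [-3.141, -0.0, 2.68]
ft_force: [1.8, 0.4, 0.4]
opening: 1.002
grip_force: 0.0
t 0.6 pos [0.3618 0.3654 0.2412] rpy [-3.141 -0.     2.68 ] q [-1.01  0.06  0.14  1.8  -0.01  1.29  0.24] ft [1.8 0.4 0.4] open 1.002 grip 0.0
shift [-0.4798 -0.4787  0.0314] turn 2.243
```

```bash
python3 drive.py '[1, -0.032, -0.032, 0, 0, 1, -0.064, -0.064, 0, 0, 1, -0.096, -0.096, 0, 0, 1, -0.128, -0.128, 0, 0, 1, -0.16, -0.16, 0, 0]' >/dev/null
python3 drive.py '[1, -0.032, -0.032, 0, 0, 1, -0.064, -0.064, 0, 0, 1, -0.096, -0.096, 0, 0, 1, -0.128, -0.128, 0, 0, 1, -0.16, -0.16, 0, 0]' >/dev/null
python3 drive.py '[1, -0.032, -0.032, 0, 0, 1, -0.064, -0.064, 0, 0, 1, -0.096, -0.096, 0, 0, 1, -0.128, -0.128, 0, 0, 1, -0.16, -0.16, 0, 0]'
python3 drive.py '[1, 0, 0, 0, 0.15, 1, 0, 0, 0, 0.3, 1, 0, 0, 0, 0.45, 1, 0, 0, 0, 0.6, 1, 0, 0, 0, 0.75]'>/dev/null
python3 drive.py '[1, 0, 0, 0, 0.15, 1, 0, 0, 0, 0.3, 1, 0, 0, 0, 0.45, 1, 0, 0, 0, 0.6, 1, 0, 0, 0, 0.75]'>/dev/null
python3 drive.py '[1, 0, 0, 0, 0.15, 1, 0, 0, 0, 0.3, 1, 0, 0, 0, 0.45, 1, 0, 0, 0, 0.6, 1, 0, 0, 0, 0.743]'>/dev/null
python3 tgt.py 0.578 -0.277 0.15 0.4367
```

```text
time_s: 2.1
ee_pos: [0.5778, -0.2776, 0.2411]
ee_rot: [-3.142, -0.001, 2.681]
ft_force: [0.0, 0.3, 0.6]
opening: 1.001
grip_force: 0.0
t 3.6 pos [ 0.5773 -0.2759  0.2412] rpy [-3.141  0.     0.431] q [-0.47  0.59  1.26  1.53 -0.56  1.43 -0.32] ft [-0.6 -0.  -0.5] open 1.0 grip 0.0
shift [0.0002 0.0013 0.0912] turn -0.006
```

```bash
python3 drive.py '[1, 0, 0, 0.04, 0, 1, 0, 0, 0.06, 0, 1, 0, 0, 0.06, 0]'
python3 - <<'E'
from h import *
from rig import env
a=env.snapshot("side")["color"][:,:,::-1];b=env.snapshot("top")["color"][:,:,::-1]
cv2.imwrite("pics/side1.png",a);cv2.imwrite("pics/top1.png",b)
c=lambda i,x,y,w,h,k:cv2.resize(i[y:y+h,x:x+w],None,fx=k,fy=k,interpolation=cv2.INTER_CUBIC)
cv2.imwrite("pics/c2.png",np.hstack([c(a,340,220,100,150,4),c(b,390,130,100,150,4)]))
E
```

```text
time_s: 3.9
ee_pos: [0.5762, -0.2749, 0.1785]
ee_rot: [-3.138, 0.003, 0.437]
ft_force: [-1.1, -0.2, 0.2]
opening: 1.003
grip_force: 0.0
```

View pics/c2.png

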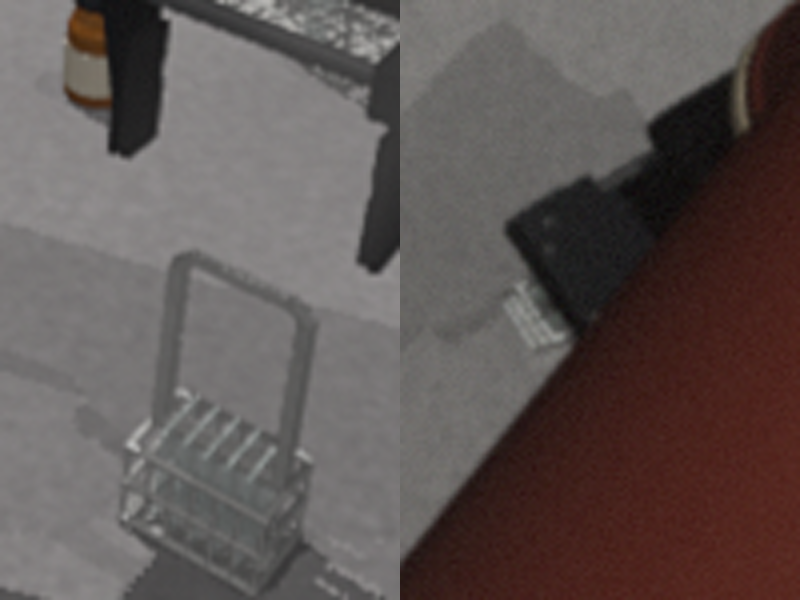

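The ring's bar runs from (185,260) to (308,318) in the side crop, with a finger either side of it beyond the bar's ends. Its midpoint, full-image (401,291), agrees with the fit, so I'll descend.

```bash
python3 -c "
from h import *
print(proj('side',[[.5762,-.2749,.1595],[.5784,-.277,.123]]))"
python3 tgt.py 0.5784 -0.277 0.114 0.4367
```

```text
[[401.42857359 268.93290983]
 [400.72245163 290.01594433]]
t 4.0 pos [ 0.5774 -0.2763  0.1819] rpy [-3.142e+00  1.000e-03  4.370e-01] q [-0.45  0.63  1.21  1.61 -0.6   1.33 -0.29] ft [-0.7 -0.6  1. ] open 1.003 grip 0.0
shift [0.0007 0.0011 0.0679] turn 0.0
```

```bash
python3 drive.py '[1, 0, 0.001, 0.03, 0, 1, 0.001, 0.001, 0.055, 0, 1, 0.001, 0.001, 0.068, 0, 1, 0.001, 0.001, 0.068, 0, 1, 0.001, 0.001, 0.068, 0]'
python3 drive.py '[0.5, 0, 0, 0, 0, 0.5, 0, 0, 0, 0, 0.5, 0, 0, 0, 0, 0.4, 0, 0, 0, 0, 0.4, 0, 0, 0, 0]' 40
python3 drive.py '[0.4, 0, 0, 0, 0, 0.4, 0, 0, 0, 0, 0.4, 0, 0, 0, 0, 0.4, 0, 0, 0, 0]' 40
python3 tgt.py 0.5784 -0.277 0.114 0.4367
```

```text
time_s: 4.5
ee_pos: [0.5792, -0.2773, 0.115]
ee_rot: [3.14, -0.001, 0.437]
ft_force: [0.4, -0.4, 0.7]
opening: 1.001
grip_force: 0.0
time_s: 5.0
ee_pos: [0.5787, -0.2766, 0.1137]
ee_rot: [-3.141, -0.0, 0.437]
ft_force: [-0.6, 0.4, -0.1]
opening: 0.639
grip_force: 40.1
time_s: 5.4
ee_pos: [0.5788, -0.2767, 0.1137]
ee_rot: [-3.142, -0.0, 0.437]
ft_force: [-0.0, 1.8, 3.0]
opening: 0.637
grip_force: 40.1
t 5.4 pos [ 0.5788 -0.2767  0.1137] rpy [-3.142 -0.     0.437] q [-0.42  0.69  1.15  1.67 -0.66  1.23 -0.25] ft [-0.   1.8  3. ] open 0.637 grip 40.1
shift [-0.0005  0.0001 -0.0003] turn 0.0
```

```bash
python3 drive.py '[0.4, 0, 0, -0.02, 0, 0.4, 0, 0, -0.045, 0, 0.4, 0, 0, -0.07, 0, 0.4, 0, 0, -0.09, 0, 0.4, 0, 0, -0.101, 0]'
python3 drive.py '[0.4, 0, 0, 0, 0, 0.4, 0, 0, 0, 0]'
python3 tgt.py 0.437 0.136 0.215 0.2044
python3 - <<'E'
from h import *
from rig import env
a=env.snapshot("side")["color"][:,:,::-1]; cv2.imwrite("pics/side2.png",a)
c=lambda i,x,y,w,h,k:cv2.resize(i[y:y+h,x:x+w],None,fx=k,fy=k,interpolation=cv2.INTER_CUBIC)
b=cv2.imread("pics/top0.png"); s=cv2.imread("pics/side0.png")
o=np.vstack([np.hstack([c(s,225,120,100,75,4),c(a,340,190,100,75,4)]),np.hstack([c(b,190,180,100,93,4)[72:],c(s,225,180,100,75,4)])])
cv2.imwrite("pics/c3.png",o)
E
```

```text
time_s: 5.9
ee_pos: [0.5789, -0.2771, 0.2158]
ee_rot: [3.141, -0.001, 0.437]
ft_force: [0.4, -0.2, -2.6]
opening: 0.639
grip_force: 40.0
time_s: 6.1
ee_pos: [0.5785, -0.2764, 0.2135]
ee_rot: [-3.141, 0.001, 0.437]
ft_force: [-1.0, 0.1, -2.1]
opening: 0.639
grip_force: 40.0
t 6.1 pos [ 0.5785 -0.2764  0.2135] rpy [-3.141e+00  1.000e-03  4.370e-01] q [-0.46  0.61  1.23  1.57 -0.58  1.39 -0.31] ft [-1.   0.1 -2.1] open 0.639 grip 40.0
shift [ 0.0463 -0.4336 -0.0011] turn 0.232
```

View pics/c3.png

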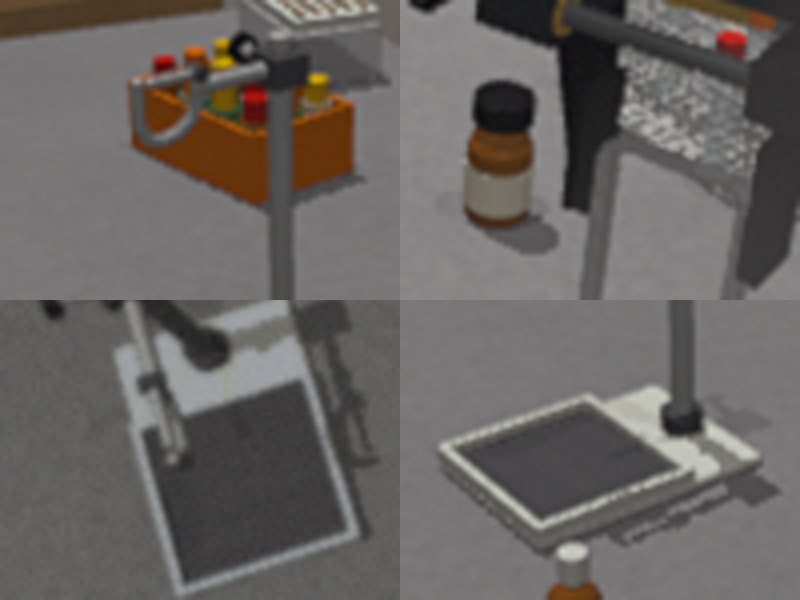

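The side crop shows the tray's top corners at left (440,447), front (540,523), right (760,458) and back (655,388). The top crop shows them at (115,352), (290,305), (182,592) and (357,535). The ring is held between the fingers. I'll refit the stand from these.

Run:
```python
from h import *
q=lambda u,o,k=4:o+(u+.5)/k-.5
S=lambda u,v:("side",q(u,225),q(v,120))
S2=lambda u,v:("side",q(u,225),q(v-300,180))
T=lambda u,v:("top",q(u,190),q(v-300,198))
def fit(obs,x0):
    def P(p,L,h):
        L=np.array(L)/1000; c,s=np.cos(p[2]),np.sin(p[2])
        return [p[0]+c*L[0]-s*L[1],p[1]+s*L[0]+c*L[1],L[2]+p[3]*h]
    def res(p): return np.concatenate([proj(n,P(p,L,h))[0]-[u,v] for (n,u,v),L,h in obs])
    f=least_squares(res,x0,loss="soft_l1"); r=res(f.x).reshape(-1,2)
    print(np.round(f.x,4), "sd",np.round(np.sqrt(np.diag(np.linalg.inv(f.jac.T@f.jac))),4)); 
    for o,e in zip(obs,r): print(o[0][0],o[1],np.round(e,1))
    return f.x
tray=[(S2(440,447),(-57,55,16),0),(S2(540,523),(-57,-55,16),0),(S2(760,458),(98,-55,14),0),(S2(655,388),(98,55,14),0),
(T(115,352),(98,55,14),0),(T(290,303),(98,-55,14),0),(T(182,592),(-57,55,16),0),(T(358,537),(-57,-55,16),0)]
hook=[(S(137,78),(-13.5,0,209.5),1),(T(174,464),(-13.5,0,209.5),1),(S(162,147),(0,0,168),1),(S(280,33),(78,0,217),0)]
fit(tray,[.535,.156,.25,0]); fit(tray+hook,[.535,.156,.25,0]); fit(hook,[.535,.156,.25,0])
```

```text
Traceback (most recent call last):
numpy.linalg.LinAlgError: Singular matrix
```

Run:
```python
from h import *
q=lambda u,o,k=4:o+(u+.5)/k-.5
S=lambda u,v:("side",q(u,225),q(v,120))
S2=lambda u,v:("side",q(u,225),q(v-300,180))
T=lambda u,v:("top",q(u,190),q(v-300,198))
def fit(obs,x0):
    def P(p,L,h):
        L=np.array(L)/1000; c,s=np.cos(p[2]),np.sin(p[2])
        return [p[0]+c*L[0]-s*L[1],p[1]+s*L[0]+c*L[1],L[2]+p[3]*h]
    def res(p): return np.concatenate([proj(n,P(p,L,h))[0]-[u,v] for (n,u,v),L,h in obs])
    f=least_squares(res,x0,loss="soft_l1"); r=res(f.x).reshape(-1,2)
    print(np.round(f.x,4), "sd",np.round(np.sqrt(np.diag(np.linalg.pinv(f.jac.T@f.jac))),4)); 
    for o,e in zip(obs,r): print(o[0][0],o[1],np.round(e,1))
    return f.x
tray=[(S2(440,447),(-57,55,16),0),(S2(540,523),(-57,-55,16),0),(S2(760,458),(98,-55,14),0),(S2(655,388),(98,55,14),0),
(T(115,352),(98,55,14),0),(T(290,303),(98,-55,14),0),(T(182,592),(-57,55,16),0),(T(358,537),(-57,-55,16),0)]
hook=[(S(137,78),(-13.5,0,209.5),1),(T(174,464),(-13.5,0,209.5),1),(S(162,147),(0,0,168),1),(S(280,33),(78,0,217),0)]
fit(tray,[.535,.156,.25,0]); fit(tray+hook,[.535,.156,.25,0]); fit(hook,[.535,.156,.25,0])
```

```text
[0.5414 0.1552 0.19   0.    ] sd [0.0051 0.0016 0.0191 0.    ]
side (-57, 55, 16) [-98.2  -0.2]
side (-57, -55, 16) [-98.8   2. ]
side (98, -55, 14) [-96.3  -2.3]
side (98, 55, 14) [-96.6  -2.9]
top (98, 55, 14) [ 0.4 -4.9]
top (98, -55, 14) [ 1.  -5.8]
top (-57, 55, 16) [-0.4 -1.9]
top (-57, -55, 16) [ 1.6 -2.3]
[0.5367 0.1566 0.19   0.0027] sd [0.0011 0.0012 0.0151 0.0017]
side (-57, 55, 16) [-1.003e+02 -1.000e-01]
side (-57, -55, 16) [-101.1    2.2]
side (98, -55, 14) [-98.3  -2.1]
side (98, 55, 14) [-98.5  -2.8]
top (98, 55, 14) [-0.1 -2.9]
top (98, -55, 14) [ 0.6 -3.9]
top (-57, 55, 16) [-0.9  0.2]
top (-57, -55, 16) [ 1.2 -0.3]
side (-13.5, 0, 209.5) [0. 0.]
top (-13.5, 0, 209.5) [ 0.3 -2.4]
side (0, 0, 168) [0.2 0. ]
side (78, 0, 217) [0.7 0.9]
[0.5358 0.1575 0.2078 0.0025] sd [0.0017 0.0019 0.0487 0.0019]
side (-13.5, 0, 209.5) [-0.5  0.1]
top (-13.5, 0, 209.5) [ 0.  -1.9]
side (0, 0, 168) [-0.4  0. ]
side (78, 0, 217) [-0.2  0.7]
```

```bash
cat > st.py <<'E'
from h import *
q=lambda u,o,k=4:o+(u+.5)/k-.5
S=lambda u,v:("side",q(u,225),q(v,120))
S2=lambda u,v:("side",q(u-400,225),q(v-300,180))
T=lambda u,v:("top",q(u,190),q(v-300,198))
def fit(obs,x0):
    def P(p,L,h):
        L=np.array(L)/1000; c,s=np.cos(p[2]),np.sin(p[2])
        return [p[0]+c*L[0]-s*L[1],p[1]+s*L[0]+c*L[1],L[2]+p[3]*h]
    def res(p): return np.concatenate([proj(n,P(p,L,h))[0]-[u,v] for (n,u,v),L,h in obs])
    f=least_squares(res,x0,loss="soft_l1"); r=res(f.x).reshape(-1,2)
    print(np.round(f.x,4), "sd",np.round(np.sqrt(np.diag(np.linalg.pinv(f.jac.T@f.jac))),4)); 
    for o,e in zip(obs,r): print(o[0][0],o[1],np.round(e,1))
    return f.x
tray=[(S2(440,447),(-57,55,16),0),(S2(540,523),(-57,-55,16),0),(S2(760,458),(98,-55,14),0),(S2(655,388),(98,55,14),0),
(T(115,352),(98,55,14),0),(T(290,303),(98,-55,14),0),(T(182,592),(-57,55,16),0),(T(358,537),(-57,-55,16),0)]
hook=[(S(137,78),(-13.5,0,209.5),1),(T(174,464),(-13.5,0,209.5),1),(S(162,147),(0,0,168),1),(S(280,33),(78,0,217),0)]
if __name__=="__main__":
    fit(tray,[.535,.156,.25,0]); fit(tray+hook,[.535,.156,.25,0])
E
python3 st.py
```

```text
[0.5348 0.1565 0.203  0.    ] sd [0.0014 0.0014 0.0127 0.    ]
side (-57, 55, 16) [-1.2  0.4]
side (-57, -55, 16) [-1.4  2.5]
side (98, -55, 14) [ 0.9 -2.3]
side (98, 55, 14) [ 0.3 -2.7]
top (98, 55, 14) [-0.5 -1.7]
top (98, -55, 14) [ 0.1 -3.2]
top (-57, 55, 16) [-0.4  1.2]
top (-57, -55, 16) [1.5 0.2]
[0.5352 0.1568 0.2022 0.0029] sd [0.001  0.0012 0.0123 0.0017]
side (-57, 55, 16) [-1.1  0.3]
side (-57, -55, 16) [-1.4  2.4]
side (98, -55, 14) [ 1.  -2.3]
side (98, 55, 14) [ 0.4 -2.8]
top (98, 55, 14) [-0.6 -1.9]
top (98, -55, 14) [ 0.  -3.4]
top (-57, 55, 16) [-0.5  1.1]
top (-57, -55, 16) [1.3 0. ]
side (-13.5, 0, 209.5) [-0.7  0.1]
top (-13.5, 0, 209.5) [ 0.3 -1.6]
side (0, 0, 168) [-0.6  0. ]
side (78, 0, 217) [-0.2  0.8]
```

```bash
python3 drive.py '[0.4, 0.005, -0.043, 0, 0.05, 0.4, 0.01, -0.09, 0, 0.1, 0.4, 0.015, -0.135, 0, 0.15, 0.4, 0.02, -0.18, 0, 0.2, 0.4, 0.023, -0.217, 0, 0.232]'
python3 tgt.py 0.437 0.1364 0.218 0.2025
```

```text
time_s: 6.65
ee_pos: [0.5066, -0.0678, 0.213]
ee_rot: [3.141, 0.003, 0.205]
ft_force: [-1.6, 0.9, -0.3]
opening: 0.639
grip_force: 40.0
t 6.65 pos [ 0.5066 -0.0678  0.213 ] rpy [3.141e+00 3.000e-03 2.050e-01] q [-1.19  0.16  1.37  1.88 -0.17  1.24 -1.13] ft [-1.6  0.9 -0.3] open 0.639 grip 40.0
shift [-0.0266 -0.2141 -0.0052] turn 0.002
```

```bash
python3 drive.py '[0.4, -0.004, -0.03, -0.001, 0, 0.4, -0.007, -0.06, -0.002, 0, 0.4, -0.01, -0.08, -0.003, 0]'
python3 tgt.py 0.437 0.1364 0.218 0.2025
```

```text
time_s: 6.95
ee_pos: [0.4805, 0.0101, 0.2171]
ee_rot: [-3.136, -0.001, 0.211]
ft_force: [0.7, 0.6, -2.6]
opening: 0.632
grip_force: 40.0
t 6.95 pos [0.4805 0.0101 0.2171] rpy [-3.136e+00 -1.000e-03  2.110e-01] q [-1.42 -0.16  1.24  1.94  0.15  1.26 -1.59] ft [ 0.7  0.6 -2.6] open 0.632 grip 40.0
shift [-1.610e-02 -1.326e-01 -1.000e-04] turn 0.008
```

```bash
python3 drive.py '[0.4, -0.004, -0.033, 0, 0, 0.4, -0.008, -0.066, 0, 0, 0.4, -0.012, -0.1, 0, 0, 0.4, -0.016, -0.132, 0, 0, 0.4, -0.016, -0.132, 0, 0]'
python3 drive.py '[0.4, 0, 0, 0, 0, 0.4, 0, 0, 0, 0, 0.4, 0, 0, 0, 0]'
python3 tgt.py 0.437 0.1364 0.218 0.2025
```

```text
time_s: 7.45
ee_pos: [0.4369, 0.1359, 0.2166]
ee_rot: [3.141, 0.001, 0.211]
ft_force: [-0.0, 1.2, -2.6]
opening: 0.639
grip_force: 40.0
time_s: 7.75
ee_pos: [0.4394, 0.1309, 0.2173]
ee_rot: [3.141, 0.0, 0.203]
ft_force: [0.3, 0.1, -2.3]
opening: 0.638
grip_force: 40.0
t 7.75 pos [0.4394 0.1309 0.2173] rpy [3.141 0.    0.203] q [-1.44 -0.17  0.98  1.98  0.15  1.26 -1.88] ft [ 0.3  0.1 -2.3] open 0.638 grip 40.0
shift [-0.0012 -0.0059 -0.0007] turn 0.001
```

```bash
python3 drive.py '[0.4, 0.015, -0.003, 0, 0, 0.4, 0.03, -0.004, 0, 0, 0.4, 0.045, -0.005, 0, 0, 0.4, 0.054, -0.006, 0, 0, 0.4, 0.054, -0.006, 0, 0]'
python3 drive.py '[0.4, 0, 0, 0, 0, 0.4, 0, 0, 0, 0, 0.4, 0, 0, 0, 0]'
python3 tgt.py 0.4909 0.1475 0.218 0.2025
python3 - <<'E'
from h import *
from rig import env
a=env.snapshot("side")["color"][:,:,::-1];b=env.snapshot("top")["color"][:,:,::-1]
cv2.imwrite("pics/side3.png",a);cv2.imwrite("pics/top3.png",b)
c=lambda i,x,y,w,h,k:cv2.resize(i[y:y+h,x:x+w],None,fx=k,fy=k,interpolation=cv2.INTER_CUBIC)
cv2.imwrite("pics/c4.png",np.hstack([c(a,220,95,80,100,5),c(b,190,170,80,100,5)]))
E
```

```text
time_s: 8.25
ee_pos: [0.4918, 0.1483, 0.2175]
ee_rot: [3.139, -0.0, 0.204]
ft_force: [0.5, -0.0, -2.0]
opening: 0.639
grip_force: 40.0
time_s: 8.55
ee_pos: [0.4905, 0.1486, 0.2176]
ee_rot: [-3.14, 0.0, 0.205]
ft_force: [-0.2, 0.2, -3.3]
opening: 0.637
grip_force: 40.0
t 8.55 pos [0.4905 0.1486 0.2176] rpy [-3.14   0.     0.205] q [-1.43  0.08  1.12  1.87 -0.08  1.24 -1.65] ft [-0.2  0.2 -3.3] open 0.637 grip 40.0
shift [ 0.0002  0.0012 -0.0004] turn 0.002
```

View pics/c4.png

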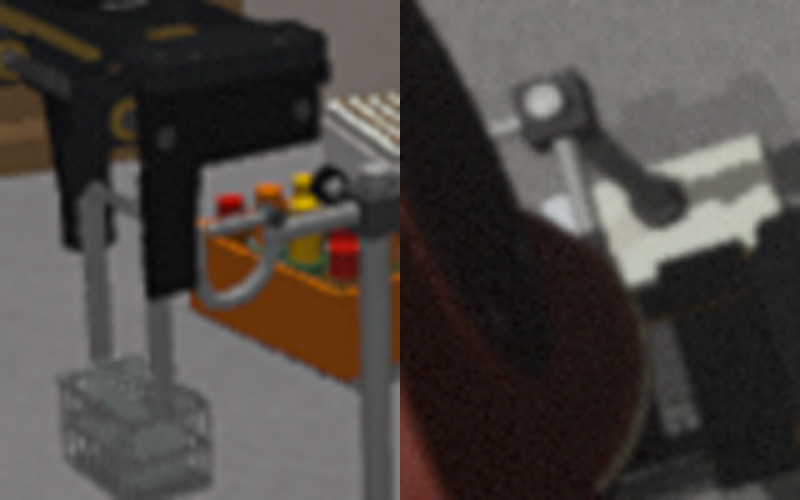

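The side crop shows the ring's far top corner at (95,190), full-image (239,133), and the near leg running down to (163,410). The near finger just hides the hook nose, while the bowl is visible with its underside at (222,307). I'll compare this with the model.

Run:
```python
from h import *
yw=.2045; X=np.array([np.cos(yw),np.sin(yw),0]); Y=np.array([-np.sin(yw),np.cos(yw),0]); t=np.array([.4905,.1486,.2176])
L={"bar+":t+Y*.0255+[0,0,.0093],"bar-":t-Y*.0255+[0,0,.0093],"leg+ bottom(slides)":t+Y*.0255+[0,0,.0093-.079],"leg- bottom":t-Y*.0255+[0,0,.0093-.079]}
for k,p in L.items():
    u=proj("side",p)[0]; print(k,u.round(1),"crop",((u-[220,95])*5).round())
o=np.array([.535,.1565,0]);x=np.array([np.cos(.2025),np.sin(.2025),0])
for n,a,z in(("nose",-.0135,.2125),("underside",0,.171),("backinner",.02,.205)):
    u=proj("side",o+a*x+[0,0,z])[0]; print(n,u.round(1),((u-[220,95])*5).round())
```

```text
bar+ [237.7 131.9] crop [ 88. 185.]
bar- [250.4 139. ] crop [152. 220.]
leg+ bottom(slides) [240.2 167.3] crop [101. 361.]
leg- bottom [252.5 175.4] crop [162. 402.]
nose [258.2 139.2] [191. 221.]
underside [264.5 156.4] [223. 307.]
backinner [272.  139.4] [260. 222.]
```

```bash
python3 drive.py '[0.4, 0.012, 0, 0, 0, 0.4, 0.024, 0, 0, 0, 0.4, 0.036, 0.001, 0, 0, 0.4, 0.0415, 0.001, 0, 0, 0.4, 0.0415, 0.001, 0, 0]'
python3 drive.py '[0.4, 0, 0, 0, 0, 0.4, 0, 0, 0, 0, 0.4, 0, 0, 0, 0]'
python3 tgt.py 0.5311 0.1557 0.217 0.2025
```

```text
time_s: 9.15
ee_pos: [0.5319, 0.1561, 0.2175]
ee_rot: [3.141, 0.0, 0.204]
ft_force: [0.6, 0.2, -2.5]
opening: 0.635
grip_force: 40.0
time_s: 9.45
ee_pos: [0.5313, 0.1563, 0.2176]
ee_rot: [-3.141, 0.0, 0.205]
ft_force: [0.6, -0.5, -3.4]
opening: 0.638
grip_force: 40.0
t 9.45 pos [0.5313 0.1563 0.2176] rpy [-3.141  0.     0.205] q [-1.31  0.25  1.1   1.77 -0.23  1.26 -1.51] ft [ 0.6 -0.5 -3.4] open 0.638 grip 40.0
shift [-0.0003  0.0006  0.0006] turn 0.002
```

```bash
python3 drive.py '[0.4, 0, 0.0005, 0.004, 0, 0.4, 0, 0.0005, 0.008, 0, 0.4, 0, 0.0005, 0.012, 0, 0.4, 0, 0.0005, 0.012, 0]'
python3 drive.py '[0.4, 0, 0, 0.003, 0, 0.4, 0, 0, 0.006, 0, 0.4, 0, 0, 0.006, 0]'
python3 drive.py '[0.4, 0, 0, 0.003, 0, 0.4, 0, 0, 0.006, 0, 0.4, 0, 0, 0.006, 0]'
```

```text
time_s: 9.85
ee_pos: [0.5313, 0.1557, 0.2048]
ee_rot: [3.141, 0.001, 0.205]
ft_force: [-0.2, 0.9, -1.5]
opening: 0.637
grip_force: 40.0
time_s: 10.15
ee_pos: [0.5319, 0.1557, 0.1995]
ee_rot: [3.141, -0.0, 0.205]
ft_force: [-0.8, -1.0, 1.4]
opening: 0.634
grip_force: 40.0
time_s: 10.45
ee_pos: [0.5318, 0.1557, 0.1933]
ee_rot: [3.141, 0.0, 0.205]
ft_force: [-1.6, -0.2, 2.7]
opening: 0.636
grip_force: 40.0
```

```bash
python3 drive.py '[0.4, 0, 0, 0.003, 0, 0.4, 0, 0, 0.006, 0, 0.4, 0, 0, 0.006, 0]'
python3 drive.py '[0.4, 0, 0, 0.002, 0, 0.4, 0, 0, 0.004, 0, 0.4, 0, 0, 0.004, 0]'
```

```text
time_s: 10.75
ee_pos: [0.5311, 0.1556, 0.1869]
ee_rot: [3.141, 0.002, 0.205]
ft_force: [-4.3, -0.4, 1.3]
opening: 0.637
grip_force: 40.0
time_s: 11.05
ee_pos: [0.5309, 0.1556, 0.1828]
ee_rot: [3.141, 0.002, 0.205]
ft_force: [-4.6, -0.3, 0.1]
opening: 0.637
grip_force: 40.0
```

```bash
python3 drive.py '[0.4, 0, 0, 0.002, 0, 0.4, 0, 0, 0.004, 0, 0.4, 0, 0, 0.004, 0]'
python3 drive.py '[0.4, 0, 0, 0.001, 0, 0.4, 0, 0, 0.002, 0, 0.4, 0, 0, 0.002, 0]'
```

```text
time_s: 11.35
ee_pos: [0.532, 0.1558, 0.1793]
ee_rot: [3.141, -0.0, 0.205]
ft_force: [-0.1, -0.3, -2.4]
opening: 0.639
grip_force: 40.0
time_s: 11.65
ee_pos: [0.5318, 0.1558, 0.1775]
ee_rot: [3.141, -0.0, 0.205]
ft_force: [-0.4, 0.2, -2.5]
opening: 0.636
grip_force: 40.0
```

```bash
python3 drive.py '[0.4, 0.003, 0, 0, 0, 0.4, 0.003, 0, -0.004, 0, 0.4, 0.003, 0, -0.008, 0, 0.4, 0.003, 0, -0.01, 0, 0.4, 0.003, 0, -0.01, 0]'
python3 drive.py '[0.4, 0, 0, -0.001, 0, 0.4, 0, 0, -0.002, 0, 0.4, 0, 0, -0.002, 0]'
```

```text
time_s: 12.15
ee_pos: [0.535, 0.1564, 0.188]
ee_rot: [-3.141, -0.001, 0.205]
ft_force: [0.5, -0.7, -3.2]
opening: 0.639
grip_force: 40.0
time_s: 12.45
ee_pos: [0.5347, 0.1564, 0.1896]
ee_rot: [-3.142, -0.0, 0.205]
ft_force: [0.5, 0.3, -2.8]
opening: 0.637
grip_force: 40.0
```

Still free, with the bar at about 0.199. Next: up in small steps.

```bash
python3 drive.py '[0.4, 0, 0, -0.001, 0, 0.4, 0, 0, -0.002, 0, 0.4, 0, 0, -0.002, 0]'
python3 drive.py '[0.4, 0, 0, -0.001, 0, 0.4, 0, 0, -0.001, 0]'
```

```text
time_s: 12.75
ee_pos: [0.5345, 0.1563, 0.1913]
ee_rot: [3.141, 0.0, 0.205]
ft_force: [0.6, 0.7, -6.4]
opening: 0.638
grip_force: 40.0
time_s: 12.95
ee_pos: [0.5344, 0.1563, 0.1919]
ee_rot: [3.141, 0.001, 0.205]
ft_force: [2.8, 0.7, -15.0]
opening: 0.637
grip_force: 40.0
```

```bash
python3 drive.py '[0.4, 0, 0, 0.0003, 0, 0.4, 0, 0, 0.0003, 0, 0.4, 0, 0, 0.0003, 0]'
python3 - <<'E'
from h import *
from rig import env
a=env.snapshot("side")["color"][:,:,::-1]
c=lambda i,x,y,w,h,k:cv2.resize(i[y:y+h,x:x+w],None,fx=k,fy=k,interpolation=cv2.INTER_CUBIC)
cv2.imwrite("pics/c5.png",c(a,230,95,90,90,6))
E
```

```text
time_s: 13.25
ee_pos: [0.5344, 0.1563, 0.1919]
ee_rot: [3.141, 0.001, 0.205]
ft_force: [2.1, -0.7, -14.9]
opening: 0.637
grip_force: 40.0
```

View pics/c5.png

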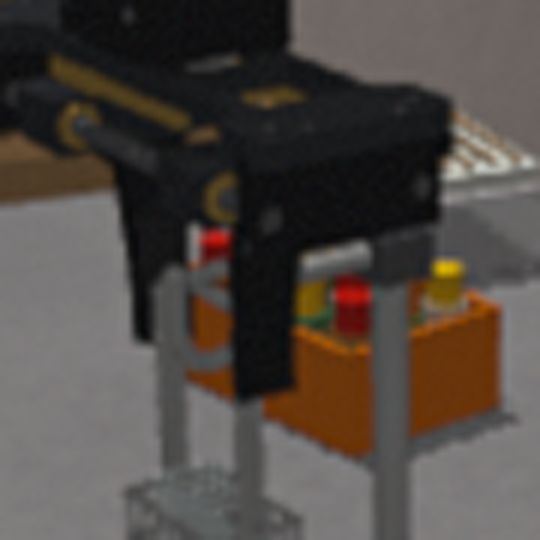

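The crop shows the ring's bar at (200–230,270), inside the hook between the fingers, with the gate shut above it. The tug of about 12 N net was held for 0.3 s, so now I'll lower it.

```bash
python3 drive.py '[0.4, 0, 0, 0.005, 0, 0.4, 0, 0, 0.01, 0, 0.4, 0, 0, 0.015, 0, 0.4, 0, 0, 0.019, 0, 0.4, 0, 0, 0.019, 0]'
python3 drive.py '[0.4, 0, 0, 0.001, 0, 0.4, 0, 0, 0.002, 0, 0.4, 0, 0, 0.002, 0]'
python3 drive.py '[0.4, 0, 0, 0.001, 0, 0.4, 0, 0, 0.001, 0]'
```

```text
time_s: 13.8
ee_pos: [0.5345, 0.1562, 0.1728]
ee_rot: [3.141, 0.001, 0.205]
ft_force: [0.5, 0.5, -2.9]
opening: 0.641
grip_force: 40.0
time_s: 14.1
ee_pos: [0.5348, 0.1564, 0.1713]
ee_rot: [-3.142, -0.0, 0.205]
ft_force: [0.7, -0.2, -2.5]
opening: 0.642
grip_force: 40.0
time_s: 14.3
ee_pos: [0.5349, 0.1564, 0.1704]
ee_rot: [3.142, -0.0, 0.205]
ft_force: [-0.4, -0.1, -1.6]
opening: 0.642
grip_force: 40.0
```

```bash
python3 drive.py '[0.4, 0, 0, 0.0005, 0, 0.4, 0, 0, 0.0005, 0, 0.4, 0, 0, 0.0005, 0]'
python3 drive.py '[0.4, 0, 0, 0.0004, 0, 0.4, 0, 0, 0.0004, 0, 0.4, 0, 0, 0.0004, 0]'
```

```text
time_s: 14.6
ee_pos: [0.5349, 0.1564, 0.1701]
ee_rot: [-3.141, -0.0, 0.205]
ft_force: [-1.4, 0.5, 3.5]
opening: 0.636
grip_force: 40.0
time_s: 14.9
ee_pos: [0.535, 0.1564, 0.1699]
ee_rot: [-3.141, -0.0, 0.205]
ft_force: [-3.2, -1.2, 7.4]
opening: 0.642
grip_force: 40.0
```

```bash
python3 drive.py '[0.4, 0, 0, -0.0008, 0, 0.4, 0, 0, -0.0008, 0]'
python3 drive.py '[0.67, 0, 0, -0.0008, 0, 0.7, 0, 0, -0.0008, 0, 0.8, 0, 0, 0, 0, 0.9, 0, 0, 0, 0, 1, 0, 0, 0, 0]' 5
python3 drive.py '[1, 0, 0, 0, 0, 1, 0, 0, 0, 0, 1, 0, 0, 0, 0, 1, 0, 0, 0, 0, 1, 0, 0, 0, 0]'
python3 - <<'E'
from h import *
from rig import env
a=env.snapshot("side")["color"][:,:,::-1]
c=lambda i,x,y,w,h,k:cv2.resize(i[y:y+h,x:x+w],None,fx=k,fy=k,interpolation=cv2.INTER_CUBIC)
cv2.imwrite("pics/c6.png",c(a,220,95,100,110,5))
E
```

```text
time_s: 15.1
ee_pos: [0.5348, 0.1564, 0.1702]
ee_rot: [3.142, -0.0, 0.205]
ft_force: [-0.2, 0.9, 1.6]
opening: 0.637
grip_force: 40.0
time_s: 15.6
ee_pos: [0.5347, 0.1563, 0.17]
ee_rot: [3.141, 0.0, 0.205]
ft_force: [0.3, 0.2, 0.4]
opening: 0.887
grip_force: 0.0
time_s: 16.1
ee_pos: [0.5347, 0.1563, 0.1702]
ee_rot: [3.142, 0.0, 0.205]
ft_force: [0.1, -0.4, 0.5]
opening: 0.998
grip_force: 0.0
```

View pics/c6.png

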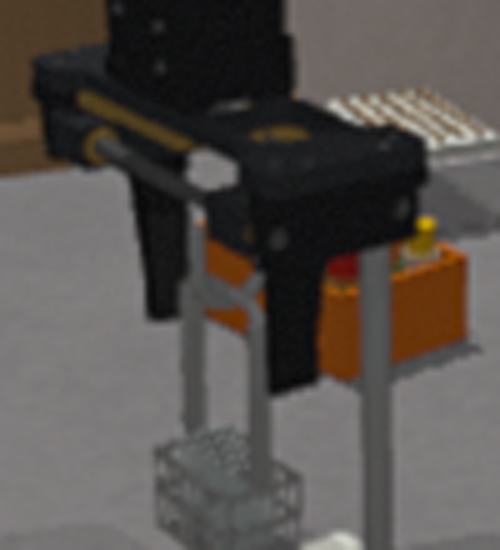

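The crop shows the ring hanging from the hook, its bar at (195–255,290), with the open fingers clear at (160,310) and (295,385). I'll withdraw straight up.

```bash
python3 drive.py '[1, 0, 0, -0.01, 0, 1, 0, 0, -0.025, 0, 1, 0, 0, -0.05, 0, 1, 0, 0, -0.08, 0, 1, 0, 0, -0.12, 0]'
python3 drive.py '[1, 0, 0, -0.02, 0, 1, 0, 0, -0.02, 0, 1, 0, 0, -0.02, 0, 1, 0, 0, -0.02, 0, 1, 0, 0, -0.02, 0]'
python3 drive.py '[1, 0, 0, 0, 0, 1, 0, 0, 0, 0, 1, 0, 0, 0, 0, 1, 0, 0, 0, 0, 1, 0, 0, 0, 0]' >/dev/null
python3 drive.py '[1, 0, 0, 0, 0, 1, 0, 0, 0, 0, 1, 0, 0, 0, 0, 1, 0, 0, 0, 0, 1, 0, 0, 0, 0]' >/dev/null
python3 drive.py '[1, 0, 0, 0, 0, 1, 0, 0, 0, 0, 1, 0, 0, 0, 0, 1, 0, 0, 0, 0, 1, 0, 0, 0, 0]' >/dev/null
python3 - <<'E'
from h import *
from rig import env
c=lambda i,x,y,w,h,k:cv2.resize(i[y:y+h,x:x+w],None,fx=k,fy=k,interpolation=cv2.INTER_CUBIC)
a=env.snapshot("side")["color"][:,:,::-1]
for _ in range(8): b=env.snapshot("side")["color"][:,:,::-1]
print(cv2.absdiff(a,b)[130:220,230:310].mean(), cv2.absdiff(a,b)[300:390,330:430].mean())
cv2.imwrite("pics/c7.png",c(b,220,95,130,150,4))
E
```

```text
time_s: 16.65
ee_pos: [0.5342, 0.1559, 0.2918]
ee_rot: [3.141, 0.001, 0.204]
ft_force: [1.0, 0.1, -0.3]
opening: 0.998
grip_force: 0.0
time_s: 17.15
ee_pos: [0.5343, 0.1562, 0.3094]
ee_rot: [3.141, 0.001, 0.205]
ft_force: [0.2, -0.7, -0.6]
opening: 1.002
grip_force: 0.0
0.6252777777777778 0.5284814814814814
```

View pics/c7.png

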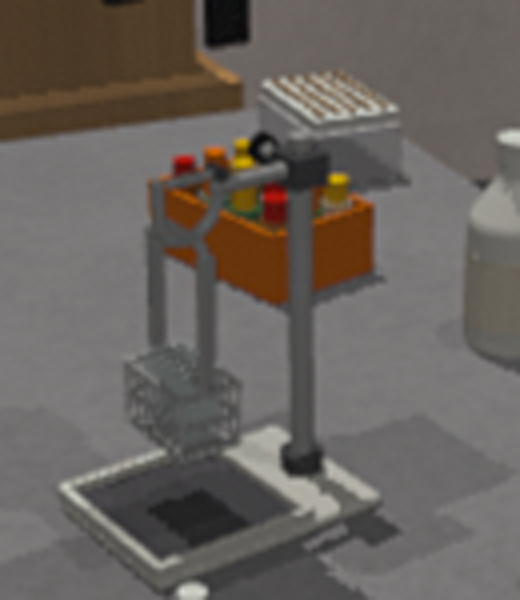

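The basket hangs upright from the bowl, with its bar at about (180,240). The gate is shut at (190,180), the basket is at rest and the gripper is clear, so I'm handing in.

```bash
python3 -c "
from rig import env
print(env.close_job())"
```

```text
the job is handed in; nothing more can be done
None
```

I handed the job in: the basket hangs at rest on the hook with the gate shut over its bar, after a tug of about 12 N rather than the 8 N asked for (still under the 20 N limit); the hand-in returned no verdict.

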